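# Vent the vacuum desiccator and crack its lid open

### The job

The vacuum desiccator (the clear round jar with a black knob on its lid) has to be opened. Let the air in first by turning the T-bar of the vent stopcock on its side arm anticlockwise to its end stop, and leave it there; then take the lid by its knob, ease it straight up until it breaks free of its sticking seal, without letting it fly up or lifting it away, and finish still holding the lid level over the jar with a gap of about two centimetres, carried by the gripper alone. Leave the dish and the two small bottles that stand round it where they are.

Things in the scene. Friction and masses are not known exactly. Their poses are not given: they have to be found in the camera images.
- desiccator: clear vacuum desiccator jar, fixed on the table: 144 mm across, rim flange 174 mm across, 92 mm high; a porcelain plate and small dish inside. Origin: centre of its underside; z up. Its side arm (60 mm up) points along its -y axis and carries the vent stopcock, whose axis is 145 mm from the jar's axis; a hose nipple runs on to 187 mm
- rim (a point): centre of the jar's rim, at the top face of the flange, 92 mm above the table; axes as the jar's
- lid: loose round clear lid, 0.33 to 0.53 kg, 174 mm across: 9 mm flange, low dome up to 32 mm, black knob up to 71 mm; below it a plug up to 116 mm across and 17 mm long sits inside the jar. Origin: centre of the flange's underside, which lies on the rim when shut; z up. With the stopcock less than about 1.1 rad open, vacuum holds the lid down and it cannot be lifted
- lid_seat (a point): the lid's origin, centre of its flange's underside; its height above point rim is the gap (0 when shut). Once vented, the seal still sticks: pulled straight up it resists with a peak of about 11 to 18 N besides the lid's weight within the first 4 mm, and has let go entirely by 8 mm. From 17 mm up the plug is clear of the jar. Let go, the lid drops back onto the seal
- knob (a point): point to grip, on the lid's axis 58 mm above its origin (150 mm above the table when shut): middle of the round black knob, 35 mm across, grip face from 48 to 66 mm above the lid's origin; below it a neck 23 mm across, 10 mm high, down to the dome
- vent (a joint): turn of the stopcock, rad, about the vertical axis through point vent_grip, growing anticlockwise seen from above: 0 = shut, T-bar across the side arm (along the jar's x axis); 1.571 = fully open at its end stop, T-bar in line with the arm. Starts between 0 and 0.35, turns stiffly (about 0.06 N m), stays where it is left
- vent_grip (a point): middle of the stopcock's black T-bar, on its vertical axis, 111 mm above the table: the bar is 46 mm long, 10 mm wide, 18 mm high (102 to 120 mm above the table); x axis along the bar, z up. Below it the stopcock's white body, 29 mm across, ends 83 mm above the table
- sample_dish: bystander: petri dish with samples, 91 mm across, 14 mm high; origin: centre of its underside
- white_cap_bottle: bystander: small amber bottle with a white ribbed cap, 27 mm across, 64 mm high; origin: centre of its underside
- dropper: bystander: small amber dropper bottle with a black cap, 27 mm across, 62 mm high; origin: centre of its underside
Things that resemble listed ones, but are neither listed nor needed, are in the scene too. Several things have the shape of the lid; the one meant has the colours described above.

How it is judged:
On the way, in this order (a step that is already met when the one before it is completed fails the run):
1. the vent stopcock is turned to its open end stop with the lid still shut (value of joint vent above 1.45 rad and z of lid_seat in the frame of rim below 0.004 m), for 0.2 s.
2. the lid has broken free of its seal and is held in the gripper (z of lid_seat in the frame of rim above 0.01 m and contact force between the fingers and lid above 2 N), for 0.2 s.
At the end, for the whole second after the job is handed in: The stopcock is open to within 0.12 rad of its stop; the lid is held in the fingers at rest, its underside 10 to 35 mm above the rim, within 15 mm of the jar's axis, level to 0.15 rad, with less than 1 N between lid and jar (all of step 2 and value of joint vent above 1.45 rad and z of lid_seat in the frame of rim below 0.035 m and horizontal distance between lid_seat and rim below 0.015 m and angle between lid's own z axis and vertical below 0.15 rad and contact force between lid and desiccator below 1 N and linear speed of lid below 0.02 m/s); the arm keeps its last pose, push and grip.
It fails at once if the lid is lifted more than 60 mm above the rim (z of lid_seat in the frame of rim above 0.06 m).
It fails at once if the lid flies up (faster than 0.4 m/s) (linear speed of lid above 0.4 m/s).
It fails at once if the sample dish is disturbed (moved more than 20 mm) (distance of sample_dish from where it was at the start of the episode above 0.02 m).
It fails at once if the white-capped bottle is disturbed (moved more than 20 mm) (distance of white_cap_bottle from where it was at the start of the episode above 0.02 m).
It fails at once if the dropper bottle is disturbed (moved more than 20 mm) (distance of dropper from where it was at the start of the episode above 0.02 m).
It also fails if it takes over 43 s, if anything falls off the work surface, if the arm or the gripper's body presses on something with over 40 N, if the wrist force passes 120 N, or if a joint passes its speed limit or range.

### The arm

A 7-joint arm with a two-finger parallel gripper is mounted at the origin on a cart in front of the work surface, level with it; the furniture and walls round the work are solid. World frame = base frame: x ahead of the robot, y to its left, z up, the work surface at z = 0. Lengths are in m, angles in rad, forces in N, time in s.
With the tool pointing down it reaches from about 0.425 to 0.925 m from the base axis. Payload 6.8 kg.
Tool frame: the origin (TCP) lies at the very end of the fingers, on their centre line; the grasp point (between the pads) lies 19 mm behind it (r.tcp_to_grasp is the distance from the TCP to the grasp point, in m); z points along the fingers, y is the line along which they close (so a half turn about z gives the same grasp; the last joint's range is limited). The gripper opens to 85 mm and grips with 20 to 120 N. Pads are 22 mm wide; open, the fingers measure 114 mm over their backs; the gripper's body (76 mm by 85 mm) begins 54 mm behind the grasp point. The pads swing forward as they close: fully open they stand 13 mm farther back than shut.
Start: joints at [1.017, 0.477, 0.022, 1.555, -0.011, 1.109, -0.083], TCP at [0.291, -0.609, 0.231] pointing down, gripper open.
Joint ranges: [-2.96, 2.96], [-0.34, 2.1], [-1.41, 1.46], [0.24, 2.44], [-1.37, 4.51], [0.17, 1.92], [-2.96, 2.96]. Speed limits (rad/s): [2.39, 2.39, 3.14, 3.14, 3.14, 3.14, 3.14].

### API

Orientations are given as a rotation vector (axis times angle).
In Python, from bench import r gives the robot as it stands.
- The arm moves only by the tool step_arm, never from a script. Its argument "moves" is a list of rows, each a list of 7 numbers: the shift along the tool's x, y, z in mm, then the turn, a rotation vector about the tool's x, y, z in rad, then the finger opening in mm, from 0 to 85.4. A call has 1 to 8 rows; each row is the pose to reach, as a shift and turn from the pose commanded when the call began, along the tool's axes at that moment; what a row does not reach only later rows make up. A row lasts 1/10 s, in which the tool goes at most 50 mm and 8.59 degrees, less where a joint would pass 70% of its speed; a pose out of reach is approached as far as the arm can. A call with a gripper value outside its range is refused whole. The fingers move at their own pace and stop on an object; "grip_force" is the grip in N (left out, the last holds). Time passes only in rows, so rows that repeat a pose let the fingers close. It gives the time, the measured TCP pose, the force, the opening and the grip force at its end, in the units of the state.
- r.get_obs(): the state, without advancing time (a new reading comes with each control period).
- r.grab_frame(name): name is "scene" or "top"; returns a dict with "image" (420x560x3 uint8, red, green, blue), "depth" (420x560 float32, m along the optical axis (not along the pixel's ray), 0 where there is no reading), "mtx" (3x3 intrinsics, pixels), "k1" (the pictures are not rectified: a ray, as slopes to the right and down, at radius r is drawn at 1 + k1 r^2 times it, then the intrinsics apply), "rvec" (rotation vector, rad) and "tvec" (3), from world to camera coordinates, as OpenCV has them. Camera axes: x right, y down, z forward; pixel columns grow to the right and rows downward; lengths in m; the calibration is good to about 2 mm. A picture is of the moment at which its call begins.
- r.hand_in(): hands the job in; it is judged then, once.
The state is a dict: "clock": time; "joints": joint angles; "qvel": joint speeds; "tau": joint torques, N m; "tcp_pos": TCP position; "orientation": TCP orientation; "contact_force": force on the tool from outside, world axes, zero at the start; "moment": the same for the moment, N m; "grip_width": finger opening in m; "gripper_force": force on a finger pad.
Only numpy, scipy, OpenCV 4.12 (cv2) and the standard library are available. Lean on these libraries where they do the work, as an engineer would, in place of code of your own. Each camera call takes 0.05 s, during which the arm holds its last target. There are 200 camera calls.

## Working session

There is one attempt and no reset: what is moved stays moved. The work goes in short steps, Python scripts to look and compute and a tool call to move; the robot and the scene stay as the last step left them, time stands still between calls to the robot, and variables do not carry over. Pictures are saved under pics/ and viewed, at most 10 in all, crops included, and the job is handed in when it is done.

Besides the shell and the picture viewer there is one more tool, called after "Call:" by a JSON object that holds its "name" and its "arguments", one argument or row to a line. step_arm: Moves the arm, as the interface text tells. Its arguments: {"type":"object","properties":{"moves":{"type":"array","items":{"type":"array","items":{"type":"number"}}},"grip_force":{"type":"number"}},"required":["moves"]}

```bash
mkdir -p pics; ls
python3 - <<'E'
from bench import r
import cv2
print(r.get_obs(), r.tcp_to_grasp)
for n in("scene","top"):
    f=r.grab_frame(n); cv2.imwrite(f"pics/{n}0.png",cv2.resize(f["image"][:,:,::-1],(800,600)))
    print(n,f["mtx"],f["k1"],f["rvec"],f["tvec"])
E
```

```text
pics
{'clock': 0.0, 'joints': array([ 1.01689669,  0.47780324,  0.02231572,  1.55644174, -0.01148111,
        1.10926289, -0.08310339]), 'qvel': array([-5.22905239e-04,  6.71685339e-05,  1.35336582e-03, -5.78454648e-04,
       -2.43611807e-04,  1.04792516e-03, -2.24443431e-03]), 'tau': array([-1.16843054e-03, -5.96455336e+01,  1.60766646e+00, -2.81191581e+01,
        1.24868233e-02,  9.49292618e-03, -2.50317373e-05]), 'tcp_pos': array([ 0.29079407, -0.60851166,  0.23032723]), 'orientation': array([-3.06218955e+00, -6.94172339e-01,  8.30519674e-04]), 'contact_force': array([ 0.5694687 ,  0.59262419, -0.34640452]), 'moment': array([ 0.00017077, -0.00724232,  0.04690792]), 'gripper_force': 0.0, 'grip_width': 0.08551707301345225} 0.0187
scene [[467.40772201   0.         291.89262278]
 [  0.         467.40772201 206.0272344 ]
 [  0.           0.           1.        ]] -0.10389290235964241 [ 1.99936782 -0.52646476  0.31860763] [-0.48182077  0.26937565  0.59711385]
top [[519.05206088   0.         285.29860992]
 [  0.         519.05206088 211.18124032]
 [  0.           0.           1.        ]] 0.043328079917774494 [ 2.15944631 -2.10299182  0.1905749 ] [0.07380211 0.6042337  1.07713913]
```

View pics/scene0.png

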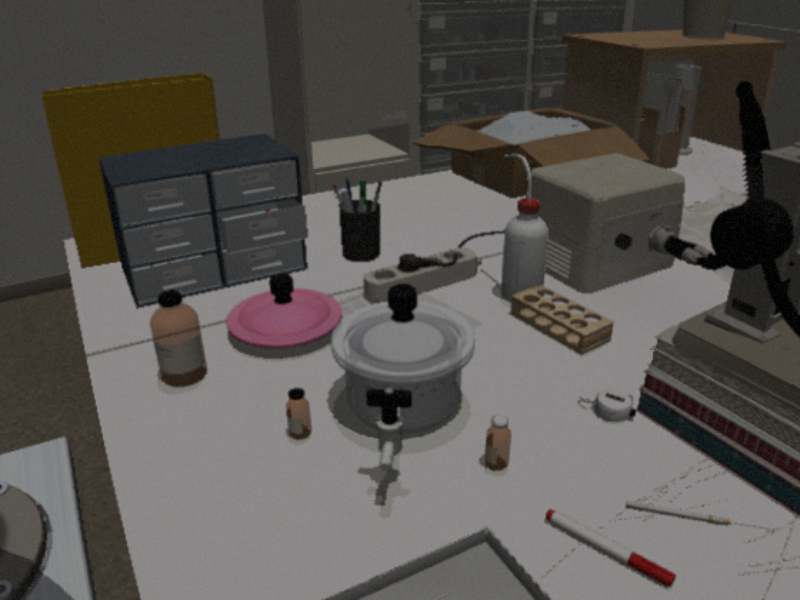

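View pics/top0.png

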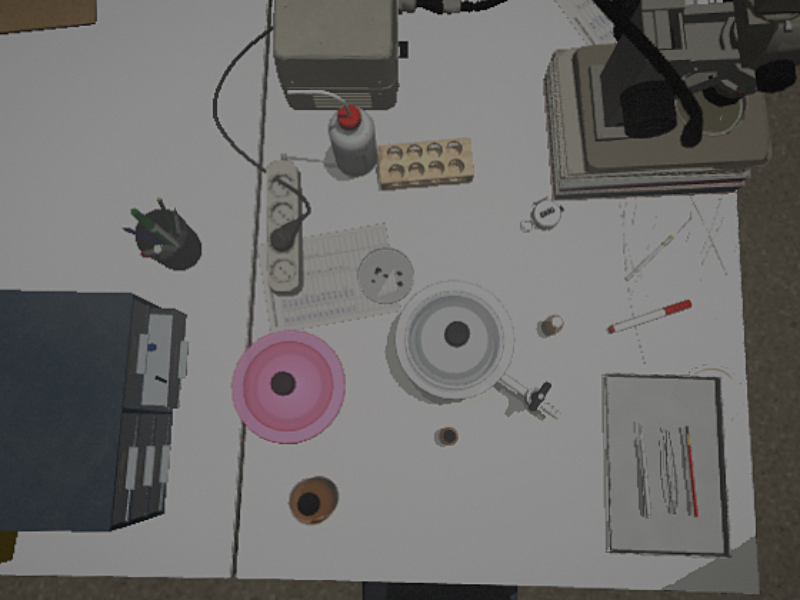

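The scene shows two lid-shaped things. The pink one has its knob at top (283,383) and scene (282,288). The clear jar has its black knob at top (457,334) and scene (403,300), and its black T-bar at top (540,397) and scene (389,403). The clear one with the side arm fits the description. I'll measure it and confirm in a crop.

```bash
cat > h.py <<'E'
import numpy as np, cv2
from bench import r
def ray(f,u,v):
    K=f["mtx"]; d=np.array([f["k1"],0,0,0,0])
    s=cv2.undistortPoints(np.array([[[u,v]]],float),K,d)[0,0]
    R=cv2.Rodrigues(np.array(f["rvec"]))[0]; t=np.array(f["tvec"]).ravel()
    return -R.T@t, R.T@np.array([s[0],s[1],1.])   # point = c + depth*dir
def proj(f,P):
    return cv2.projectPoints(np.array(P,float).reshape(-1,1,3),np.array(f["rvec"]),np.array(f["tvec"]),f["mtx"],np.array([f["k1"],0,0,0,0]))[0][:,0]
def tri(f,a,g,b):
    c1,d1=ray(f,*a); c2,d2=ray(g,*b)
    s=np.linalg.lstsq(np.c_[d1,-d2],c2-c1,rcond=None)[0]
    p,q=c1+s[0]*d1,c2+s[1]*d2
    return (p+q)/2, np.linalg.norm(p-q)
def dark(f,u,v,w,thr=45):
    u,v=int(u),int(v); I=f["image"][v-w:v+w,u-w:u+w].max(2)
    n,l,s,c=cv2.connectedComponentsWithStats((I<thr).astype(np.uint8))
    k=l[w,w] or 1+np.argmax(s[1:,4])
    m=l==k; ys,xs=np.nonzero(m)
    return c[k]+[u-w,v-w], s[k], np.c_[xs+u-w,ys+v-w]
E
python3 - <<'E'
from h import *
S=r.grab_frame("scene");T=r.grab_frame("top")
for n,a,b in(("knob",(403,300),(457,334)),("bar",(389,399),(540,397)),("white",(499,422),(552,325)),("drop",(296,395),(449,436))):
    a=np.array(a)*.7;b=np.array(b)*.7
    if n in("knob","bar"):
        ca,sa,pa=dark(S,*a,22); cb,sb,pb=dark(T,*b,22)
        print(n,ca,sa,cb,sb)
        if n=="bar":
            for f,p in((S,pa),(T,pb)): print(cv2.fitLine(p.astype(np.float32),2,0,.01,.01).ravel(), cv2.minAreaRect(p.astype(np.float32)))
        D=T["depth"]; pts=[]
        for u,v in pb:
            if D[v,u]>0: c,d=ray(T,u,v); pts.append(c+D[v,u]*d)
        pts=np.array(pts); z=pts[:,2]; top=pts[z>np.percentile(z,60)-.004]
        print(" depth pts",np.median(top,0),top.min(0),top.max(0))
        if n=="bar": print(" dir",cv2.fitLine(top[:,:2].astype(np.float32),2,0,.01,.01).ravel())
        a,b=ca,cb
    print(n,*tri(S,a,T,b))
# rim circle from depth
D=T["depth"]; pts=[]
for v in range(180,295):
    for u in range(260,375):
        if D[v,u]>0: c,d=ray(T,u,v); p=c+D[v,u]*d; pts.append(p)
pts=np.array(pts); q=pts[(pts[:,2]>.094)&(pts[:,2]<.106)]
if len(q)>10: print("flange circle",len(q),cv2.minEnclosingCircle(q[:,:2].astype(np.float32)),np.median(q[:,2]))
c1=T["image"][195:295,270:410,::-1]; c2=S["image"][190:330,220:345,::-1]
cv2.imwrite("pics/crop.png",np.hstack([cv2.resize(c1,(400,286)),cv2.resize(c2,(255,286))]))
E
```

```text
knob [281.37788018 210.96774194] [ 11  11  21  26 434] [315.11111111 239.33333333] [15 25  8  6  9]
 depth pts [0.52839692 0.03021025 0.15523048] [0.5261159  0.02264147 0.15363944] [0.53587654 0.03632586 0.15841206]
knob [0.53869653 0.02597377 0.14251489] 0.01638146308872699
bar [271.77058824 281.37843137] [  6  15  33  25 510] [381.1 269.4] [22 13  8  5 10]
[9.9501294e-01 9.9746019e-02 2.7177060e+02 2.8137842e+02] ((272.0, 284.0), (32.0, 24.0), 0.0)
[  0.9061252   -0.42300963 381.1        269.4       ] ((381.0086669921875, 269.3534240722656), (2.4948227405548096, 7.615774154663086), 66.80140686035156)
 depth pts [ 0.47808154 -0.1080081   0.11814296] [ 0.4737499  -0.11328914  0.1143942 ] [ 0.48017908 -0.10124392  0.12118086]
 dir [ 0.3845501  -0.9231041   0.47793803 -0.10734255]
bar [ 0.47029068 -0.10412886  0.10948059] 0.0157463173784458
white [ 0.57581315 -0.13129431  0.05808594] 0.010028676150914904
drop [0.40444852 0.02326182 0.05806861] 0.003762991430089862
flange circle 2445 ((0.5193095207214355, -6.406222382793203e-05), 0.11665061861276627) 0.1000599293994533
```

View pics/crop.png

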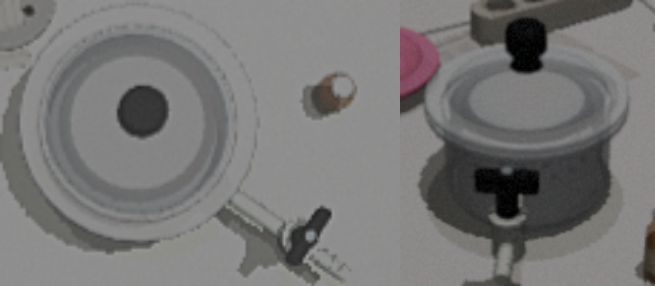

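The crop confirms a clear lid with a black knob, and a side arm with a black T-bar standing across it. The dark threshold was too low in the top view, so I'll redo that measurement.

Run:
```python
from h import *
S=r.grab_frame("scene");T=r.grab_frame("top")
D=T["depth"]
def P3(px): return np.array([ray(T,u,v)[0]+D[v,u]*ray(T,u,v)[1] for u,v in px if D[v,u]>0])
for n,a,b,h in(("knob",(403,295),(457,334),.163),("bar",(389,399),(540,397),.12)):
    ca,sa,pa=dark(S,*(np.array(a)*.7),22); cb,sb,pb=dark(T,*(np.array(b)*.7),22,80)
    if n=="knob": pa=pa[pa[:,1]<pa[:,1].min()+19]; 
    else: pa=pa[pa[:,1]<pa[:,1].min()+13]
    ca=(pa.min(0)+pa.max(0))/2; cb=np.array(cv2.minAreaRect(pb.astype(np.float32))[0])
    pts=P3(pb); z=pts[:,2]; top=pts[z>np.percentile(z,90)-.008]
    print(n,"px",ca,cb,sb,"tri",*tri(S,ca,T,cb)); R=cv2.minAreaRect(top[:,:2].astype(np.float32)*1000)
    print("  depth",len(top),R,np.median(top,0))
    for hh in(h-.01,h):
        c,d=ray(T,*cb); print("  plane",hh,c+d*(hh-c[2])/d[2])
    if n=="bar": print("  dir",cv2.fitLine(top[:,:2].astype(np.float32),2,0,.01,.01).ravel())
px=[(u,v) for v in range(180,295) for u in range(260,375)]
p=P3(px); q=p[(p[:,2]>.094)&(p[:,2]<.107)]; 
q=q[np.linalg.norm(q[:,:2]-[.53,.03],axis=1)<.097]
ang=np.arctan2(q[:,1]-.03,q[:,0]-.53); e=[]
for k in range(36):
    m=np.abs((ang-(-np.pi+k*np.pi/18)+np.pi)%(2*np.pi)-np.pi)<.09
    if m.sum()>5:
        s=q[m,:2]; e.append(s[np.argsort(np.linalg.norm(s-[.53,.03],axis=1))[int(.95*len(s))]])
e=np.array(e); s=np.linalg.lstsq(np.c_[2*e,np.ones(len(e))],(e**2).sum(1),rcond=None)[0]
print("flange",len(e),s[:2],np.sqrt(s[2]+s[:2]@s[:2]))
# dish
c,d=ray(T,385*.7,275*.7); print("dish",c+d*(.014-c[2])/d[2])
```

```text
knob px [281. 208.] [319.50003052 233.50003052] [ 14  14  18  18 248] tri [0.54308784 0.02083994 0.15065746] 0.002503415546034958
  depth 231 ((541.4654541015625, 21.504653930664062), (33.376869201660156, 31.678407669067383), 49.87123489379883) [0.54152156 0.02112397 0.16023525]
  plane 0.153 [0.54161149 0.02150523 0.153     ]
  plane 0.163 [0.54026495 0.02219101 0.163     ]
bar px [272. 278.] [375.91378784 278.03445435] [  6  12  24  21 155] tri [ 0.46249244 -0.09724267  0.11141902] 0.005531938561740333
  depth 100 ((461.3991394042969, -99.0009536743164), (9.832085609436035, 44.87185287475586), 57.317989349365234) [ 0.45972033 -0.09751793  0.11860313]
  plane 0.11 [ 0.45999614 -0.09642336  0.11      ]
  plane 0.12 [ 0.45947774 -0.09464818  0.12      ]
  dir [ 0.8406309  -0.54160845  0.46104157 -0.09845679]
flange 36 [0.54042474 0.02158796] 0.08452556648758268
dish [0.65094482 0.12665285 0.014     ]
```

Checks agree: the knob and the flange centre match at (0.541, 0.0215), the vent is at (0.461, -0.098) and 144 mm from the axis, and the heights are 0.151 and 0.111. The bar points at -33°, so the stopcock is near 0 rad. Next I'll work out the approach.

```bash
cat >> h.py <<'E'
from scipy.spatial.transform import Rotation as Ro
def plan(P,yawy):
    "shift (mm) and turn in tool axes to bring TCP to P, pointing down, tool y at yawy deg"
    o=r.get_obs(); R=Ro.from_rotvec(o["orientation"]).as_matrix()
    a=np.radians(yawy); y=np.array([np.cos(a),np.sin(a),0]); z=np.array([0,0,-1.]); G=np.c_[np.cross(y,z),y,z]
    print("shift",np.round(R.T@(np.array(P)-o["tcp_pos"])*1000,1),"turn",np.round(Ro.from_matrix(R.T@G).as_rotvec(),3),"j",np.round(o["joints"],2))
E
python3 -c "
from h import *
plan([.461,-.098,.16],-123)"
```

```text
shift [ 373.7 -387.6   71.2] turn [-1.000e-03  0.000e+00  1.022e+00] j [ 1.02  0.48  0.02  1.56 -0.01  1.11 -0.08]
```

Call:
{"name": "step_arm", "arguments": {
  "moves": [
    [34,-35,0,0,0,0.13,40],
    [68,-70,0,0,0,0.26,40],
    [102,-105,0,0,0,0.39,40],
    [136,-141,0,0,0,0.52,40],
    [170,-176,0,0,0,0.65,40],
    [204,-211,10,0,0,0.78,40],
    [238,-246,20,0,0,0.91,40],
    [272,-282,30,0,0,1.02,40]
  ]
}}

```text
clock: 1.1
tcp_pos: [0.4139, -0.2404, 0.2024]
orientation: [3.011, -0.895, 0.002]
contact_force: [1.8, -0.0, -0.3]
grip_width: 0.0399
gripper_force: 0.0
```

```bash
python3 -c "
from h import *
plan([.461,-.098,.16],-123)"
```

```text
shift [ -38.3 -145.    42.3] turn [-0.    -0.001 -0.002] j [ 0.39  0.19  0.01  2.04 -0.    0.91 -1.75]
```

Call:
{"name": "step_arm", "arguments": {
  "moves": [
    [-10,-40,10,0,0,0,40],
    [-20,-80,20,0,0,0,40],
    [-30,-120,32,0,0,0,40],
    [-38,-145,42,0,0,0,40],
    [-38,-145,42,0,0,0,40]
  ]
}}

```text
clock: 1.6
tcp_pos: [0.4604, -0.0952, 0.1593]
orientation: [-3.016, 0.876, 0.003]
contact_force: [0.8, -0.3, -0.4]
grip_width: 0.0398
gripper_force: 0.0
```

Run:
```python
from h import *
plan([.461,-.098,.092],-123)
S=r.grab_frame("scene"); T=r.grab_frame("top")
o=r.get_obs(); print(o["tcp_pos"],proj(S,[o["tcp_pos"],[.461,-.098,.111]]))
c2=S["image"][160:320,190:350,::-1]; c1=T["image"][200:360,290:450,::-1]
cv2.imwrite("pics/c2.png",cv2.resize(np.hstack([c1,c2]),(800,400)))
```

```text
shift [ 2.2  2.1 67.3] turn [-0.001  0.002  0.011] j [ 0.16  0.24 -0.1   2.1   0.03  0.81 -2.09]
[ 0.45995546 -0.09930621  0.16021358] [[268.3541574  251.08037247]
 [269.43262601 279.14118912]]
```

View pics/c2.png

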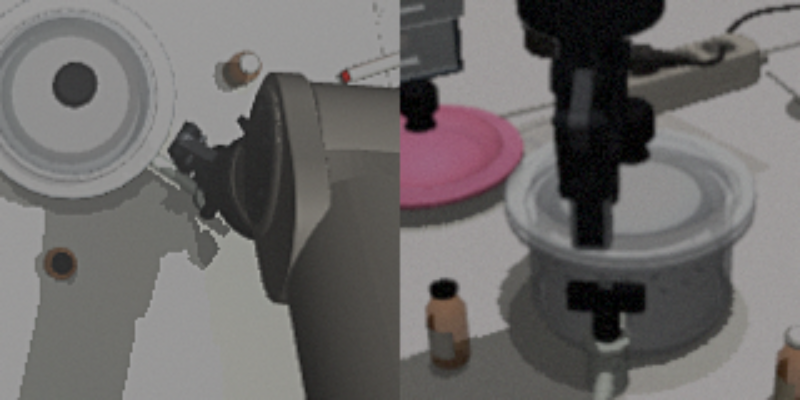

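Run:
```python
from h import *
S=r.grab_frame("scene"); o=r.get_obs(); R=Ro.from_rotvec(o["orientation"]).as_matrix(); p=o["tcp_pos"]
print("near finger tip", proj(S,[p+R@[x,.022,-.004] for x in(-.011,0,.011)]))
u=np.array([.84,-.54,0])
for c in([.461,-.098,.111],[.465,-.1005,.111]):
  print("bar ends", proj(S,[np.array(c)+s*u for s in(-.023,0,.023)])[:,0])
I=S["image"].max(2)
for v in(244,248,252,255,276,278,280): print(v,"".join('#' if x<45 else '.' for x in I[v,245:300]))
```

```text
near finger tip [[258.76324511 257.45827795]
 [266.92836593 257.73273824]
 [275.11292372 258.00448176]]
bar ends [253.59153607 269.43262601 285.34333036]
bar ends [256.84346294 272.6985387  288.62092963]
244 ................###########............................
248 ...............#############...........................
252 ................############...........................
255 ................############...........................
276 ...........################################............
278 ............###############################............
280 ............###############################............
```

```bash
python3 -c "
from h import *
plan([.4635,-.0995,.0935],-123)"
```

```text
shift [ 2.5 -2.6 67. ] turn [ 0.    -0.     0.003] j [ 0.16  0.24 -0.09  2.1   0.03  0.81 -2.09]
```

Call:
{"name": "step_arm", "arguments": {
  "moves": [
    [2.5,-2.6,20,0,0,0,40],
    [2.5,-2.6,40,0,0,0,40],
    [2.5,-2.6,55,0,0,0,40],
    [2.5,-2.6,67,0,0,0,40],
    [2.5,-2.6,67,0,0,0,0],
    [2.5,-2.6,67,0,0,0,0],
    [2.5,-2.6,67,0,0,0,0],
    [2.5,-2.6,67,0,0,0,0]
  ],
  "grip_force": 40
}}

```text
clock: 2.55
tcp_pos: [0.4642, -0.0978, 0.0936]
orientation: [-3.013, 0.885, -0.002]
contact_force: [2.8, 4.9, -10.1]
grip_width: 0.0151
gripper_force: 39.1
```

Call:
{"name": "step_arm", "arguments": {
  "moves": [
    [0,0,0,0,0,0,0],
    [0,0,0,0,0,0,0]
  ]
}}

```text
clock: 2.75
tcp_pos: [0.4641, -0.0978, 0.0935]
orientation: [-3.013, 0.885, -0.002]
contact_force: [3.4, 4.4, -9.6]
grip_width: 0.0147
gripper_force: 39.1
```

Run:
```python
from h import *
S=r.grab_frame("scene"); o=r.get_obs(); print({k:np.round(o[k],4) for k in("tcp_pos","contact_force","moment","grip_width","gripper_force","joints")})
cv2.imwrite("pics/c3.png",cv2.resize(S["image"][200:320,210:340,::-1],(780,720))[:600])
```

```text
{'tcp_pos': array([ 0.4641, -0.0979,  0.0936]), 'contact_force': array([ 4.195 ,  3.4885, -9.5849]), 'moment': array([ 0.7699, -0.5895, -0.0274]), 'grip_width': np.float64(0.0149), 'gripper_force': np.float64(39.0761), 'joints': array([ 0.1536,  0.3485, -0.0908,  2.1402,  0.0494,  0.6536, -2.1132])}
```

View pics/c3.png

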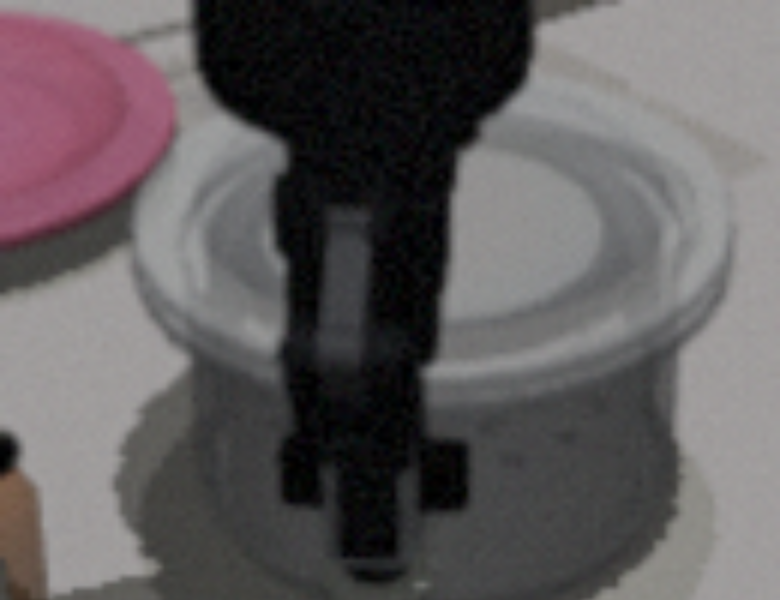

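The fingers straddle the bar, which is centred at (375,470) in the crop. The 15 mm opening suggests the tips are on the stem below the bar, so I'll open, raise 10 mm and grip again.

Call:
{"name": "step_arm", "arguments": {
  "moves": [
    [0,0,0,0,0,0,32],
    [0,0,0,0,0,0,32],
    [0,0,-10,0,0,0,32],
    [0,0,-10,0,0,0,0],
    [0,0,-10,0,0,0,0],
    [0,0,-10,0,0,0,0],
    [0,0,-10,0,0,0,0]
  ]
}}

```text
clock: 3.5
tcp_pos: [0.4653, -0.0985, 0.1051]
orientation: [-3.013, 0.887, -0.006]
contact_force: [-2.0, 2.5, 13.2]
grip_width: 0.0087
gripper_force: 62.0
```

Run:
```python
from h import *
o=r.get_obs(); print({k:np.round(o[k],4) for k in("tcp_pos","contact_force","moment","grip_width","gripper_force","joints")}); plan([.464,-.099,.104],-123)
```

```text
{'tcp_pos': array([ 0.4653, -0.0985,  0.1051]), 'contact_force': array([-1.9955,  2.4653, 13.2031]), 'moment': array([ 0.3326,  0.3888, -0.0379]), 'grip_width': np.float64(0.0087), 'gripper_force': np.float64(61.9862), 'joints': array([ 0.155 ,  0.3293, -0.0912,  2.1316,  0.0466,  0.6787, -2.1106])}
shift [-0.8  1.1  1.1] turn [-0.002 -0.003  0.004] j [ 0.16  0.33 -0.09  2.13  0.05  0.68 -2.11]
```

Call:
{"name": "step_arm", "arguments": {
  "moves": [
    [0,0,0,0,0,-0.07,0],
    [0,0,0,0,0,-0.14,0],
    [0,0,0,0,0,-0.21,0],
    [0,0,0,0,0,-0.28,0],
    [0,0,0,0,0,-0.35,0],
    [0,0,0,0,0,-0.42,0],
    [0,0,0,0,0,-0.5,0]
  ]
}}

```text
clock: 4.2
tcp_pos: [0.4656, -0.0979, 0.1051]
orientation: [-3.139, 0.108, -0.006]
contact_force: [-0.1, 4.3, 13.0]
grip_width: 0.0088
gripper_force: 61.9
```

Run:
```python
from h import *
o=r.get_obs(); print({k:np.round(o[k],4) for k in("tcp_pos","contact_force","moment","grip_width","gripper_force","joints")}); plan([.464,-.099,.104],-123)
```

```text
{'tcp_pos': array([ 0.4656, -0.0979,  0.1051]), 'contact_force': array([-0.0787,  4.312 , 13.0482]), 'moment': array([ 0.8649,  0.2068, -0.0768]), 'grip_width': np.float64(0.0088), 'gripper_force': np.float64(61.869), 'joints': array([ 0.2492,  0.3354, -0.2032,  2.1253,  0.104 ,  0.6858, -1.663 ])}
shift [-1.5  1.2  1.1] turn [-0.002 -0.004  0.507] j [ 0.25  0.34 -0.2   2.13  0.1   0.69 -1.66]
```

Call:
{"name": "step_arm", "arguments": {
  "moves": [
    [0,0,0,0,0,-0.08,0],
    [0,0,0,0,0,-0.16,0],
    [0,0,0,0,0,-0.24,0],
    [0,0,0,0,0,-0.32,0],
    [0,0,0,0,0,-0.4,0],
    [0,0,0,0,0,-0.48,0],
    [0,0,0,0,0,-0.56,0],
    [0,0,0,0,0,-0.64,0]
  ]
}}

```text
clock: 5.0
tcp_pos: [0.4654, -0.097, 0.1051]
orientation: [-3.014, -0.886, -0.006]
contact_force: [-3.3, 7.0, 13.8]
grip_width: 0.0089
gripper_force: 62.1
```

Call:
{"name": "step_arm", "arguments": {
  "moves": [
    [0,0,0,0,0,-0.08,0],
    [0,0,0,0,0,-0.16,0],
    [0,0,0,0,0,-0.24,0],
    [0,0,0,0,0,-0.32,0],
    [0,0,0,0,0,-0.37,0],
    [0,0,0,0,0,-0.37,0]
  ]
}}

```text
clock: 5.6
tcp_pos: [0.4651, -0.0966, 0.1051]
orientation: [2.8, 1.424, 0.005]
contact_force: [-3.1, 7.8, 16.0]
grip_width: 0.0092
gripper_force: 62.4
```

Run:
```python
from h import *
o=r.get_obs(); print({k:np.round(o[k],4) for k in("tcp_pos","contact_force","moment","grip_width","gripper_force","joints")}); plan([.464,-.099,.104],-123)
```

```text
{'tcp_pos': array([ 0.4651, -0.0966,  0.1051]), 'contact_force': array([-3.1192,  7.8363, 16.0183]), 'moment': array([1.7687, 0.6972, 0.0871]), 'grip_width': np.float64(0.0092), 'gripper_force': np.float64(62.4362), 'joints': array([ 0.4371,  0.3585, -0.4278,  2.1137,  0.223 ,  0.7088, -0.7667])}
shift [-2.6  0.6  1.1] turn [-1.000e-03 -4.000e-03  1.517e+00] j [ 0.44  0.36 -0.43  2.11  0.22  0.71 -0.77]
```

Call:
{"name": "step_arm", "arguments": {
  "moves": [
    [0,0,0,0,0,-0.05,0],
    [0,0,0,0,0,-0.09,0],
    [0,0,0,0,0,-0.09,0]
  ]
}}

```text
clock: 5.9
tcp_pos: [0.465, -0.0966, 0.1051]
orientation: [-2.736, -1.544, -0.006]
contact_force: [-3.6, 8.0, 15.5]
grip_width: 0.0093
gripper_force: 62.6
```

Run:
```python
from h import *
o=r.get_obs(); print({k:np.round(o[k],4) for k in("tcp_pos","contact_force","moment","grip_width","gripper_force","joints")}); plan([.464,-.099,.104],-123)
S=r.grab_frame("scene");T=r.grab_frame("top")
cv2.imwrite("pics/c4.png",cv2.resize(np.hstack([T["image"][200:320,300:430,::-1],S["image"][200:320,210:340,::-1]]),(800,370)))
```

```text
{'tcp_pos': array([ 0.465 , -0.0966,  0.1051]), 'contact_force': array([-3.5731,  7.9692, 15.4867]), 'moment': array([ 1.7605,  0.6854, -0.6979]), 'grip_width': np.float64(0.0093), 'gripper_force': np.float64(62.5672), 'joints': array([ 0.4537,  0.3613, -0.4473,  2.1126,  0.2331,  0.7112, -0.6886])}
shift [-2.6  0.4  1.1] turn [-1.000e-03 -4.000e-03  1.604e+00] j [ 0.45  0.36 -0.45  2.11  0.23  0.71 -0.69]
```

View pics/c4.png

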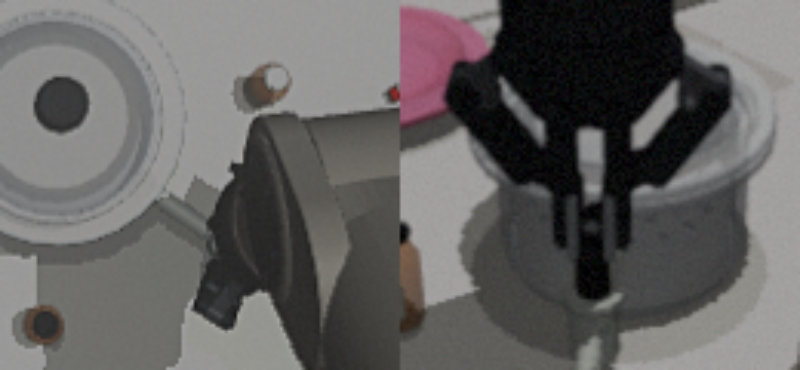

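The moment about z jumped to -0.7 N m, so the bar is at its end stop, in line with the arm. I'll release and rise.

Call:
{"name": "step_arm", "arguments": {
  "moves": [
    [0,0,0,0,0,0,36],
    [0,0,0,0,0,0,36],
    [0,0,0,0,0,0,36],
    [0,0,-30,0,0,0,36],
    [0,0,-60,0,0,0,60],
    [0,0,-105,0,0,0,85],
    [0,0,-105,0,0,0,85]
  ]
}}

```text
clock: 6.7
tcp_pos: [0.4667, -0.0991, 0.2132]
orientation: [2.731, 1.541, 0.01]
contact_force: [0.5, 0.0, -0.1]
grip_width: 0.0779
gripper_force: 0.0
```

Run:
```python
from h import *
S=r.grab_frame("scene");T=r.grab_frame("top")
o=r.get_obs(); print({k:np.round(o[k],4) for k in("clock","tcp_pos","contact_force","moment","grip_width")});
ca,sa,pa=dark(S,272,278,22); print(ca,sa)
c=np.array([.464,-.099,.111])
for a in(45,51,56,60): u=np.array([np.cos(np.radians(a)),np.sin(np.radians(a)),0]); print(a,proj(S,[c-.023*u,c+.023*u,c]).round(1).tolist())
plan([.5415,.0215,.205],32)
cv2.imwrite("pics/c5.png",cv2.resize(np.hstack([T["image"][180:320,290:430,::-1],S["image"][180:320,210:350,::-1]]),(800,400)))
```

```text
{'clock': np.float64(6.8), 'tcp_pos': array([ 0.4638, -0.0991,  0.2089]), 'contact_force': array([0.1538, 0.2709, 0.2455]), 'moment': array([ 0.0338, -0.0027,  0.0289]), 'grip_width': np.float64(0.0851)}
[272.21031746 283.07142857] [ 17  10  11  31 252]
45 [[266.6, 288.4], [276.3, 269.9], [271.6, 278.9]]
51 [[268.3, 288.6], [274.7, 269.7], [271.6, 278.9]]
56 [[269.7, 288.7], [273.4, 269.6], [271.6, 278.9]]
60 [[270.8, 288.7], [272.3, 269.6], [271.6, 278.9]]
shift [143.4   4.1   3.9] turn [ 2.000e-03  1.000e-03 -1.102e+00] j [ 0.51  0.21 -0.49  2.02  0.12  0.94 -0.58]
```

View pics/c5.png

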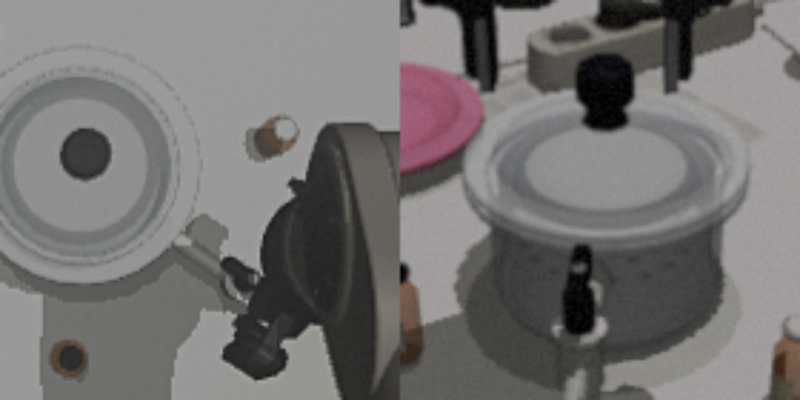

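The bar is in line with the arm and the lid is still shut. Next I'll move over the knob at the same yaw.

Call:
{"name": "step_arm", "arguments": {
  "moves": [
    [40,1,2,0,0,0,85],
    [85,2,2,0,0,0,85],
    [125,3,2,0,0,0,85],
    [143,4,2,0,0,0,85],
    [143,4,2,0,0,0,85],
    [143,4,2,0,0,0,85]
  ]
}}

```text
clock: 7.4
tcp_pos: [0.5396, 0.0211, 0.2045]
orientation: [-2.734, -1.544, 0.005]
contact_force: [-0.7, 0.0, -0.1]
grip_width: 0.0849
gripper_force: 0.0
```

Run:
```python
from h import *
S=r.grab_frame("scene"); o=r.get_obs(); print(o["tcp_pos"])
a=Ro.from_rotvec(o["orientation"]).as_matrix()[:,1]; yw=np.degrees(np.arctan2(a[1],a[0])); print(yw)
print(proj(S,[[.5415,.0215,.15],[.5425,.021,.15]])); ca,sa,pa=dark(S,281,208,22); print(ca,sa)
plan([.5425,.021,.129],yw)
```

```text
[0.53960945 0.02037321 0.20484608]
-31.169460784916758
[[279.24241668 208.54193134]
 [279.91172281 208.52580163]]
[281.31058824 210.87529412] [ 13  13  20  26 425]
shift [ 2.2  2.3 75.8] turn [-0.002  0.002  0.   ] j [ 0.28  0.33 -0.53  1.88  0.2   0.99 -0.88]
```

Call:
{"name": "step_arm", "arguments": {
  "moves": [
    [2,3,20,0,0,0,75],
    [2,3,40,0,0,0,70],
    [2,3,60,0,0,0,65],
    [2,3,75,0,0,0,60],
    [2,3,75,0,0,0,60],
    [2,3,75,0,0,0,10],
    [2,3,75,0,0,0,10],
    [2,3,75,0,0,0,10]
  ],
  "grip_force": 80
}}

```text
clock: 8.25
tcp_pos: [0.5455, 0.0216, 0.1326]
orientation: [2.735, 1.542, 0.003]
contact_force: [-0.5, -1.5, 3.6]
grip_width: 0.033
gripper_force: 79.3
```

Call:
{"name": "step_arm", "arguments": {
  "moves": [
    [0,0,0,0,0,0,10],
    [0,0,0,0,0,0,10]
  ]
}}

```text
clock: 8.45
tcp_pos: [0.5456, 0.0215, 0.1326]
orientation: [2.735, 1.542, 0.003]
contact_force: [0.2, -1.1, 7.3]
grip_width: 0.0328
gripper_force: 79.5
```

Run:
```python
from h import *
o=r.get_obs(); print({k:np.round(o[k],4) for k in("clock","tcp_pos","contact_force","moment","grip_width","gripper_force")})
S=r.grab_frame("scene"); cv2.imwrite("pics/c6.png",cv2.resize(S["image"][150:290,210:350,::-1],(600,600)))
```

```text
{'clock': np.float64(8.45), 'tcp_pos': array([0.5456, 0.0215, 0.1326]), 'contact_force': array([ 0.2419, -1.0771,  7.2705]), 'moment': array([-0.1976,  0.194 , -0.3329]), 'grip_width': np.float64(0.0328), 'gripper_force': np.float64(79.5308)}
```

View pics/c6.png

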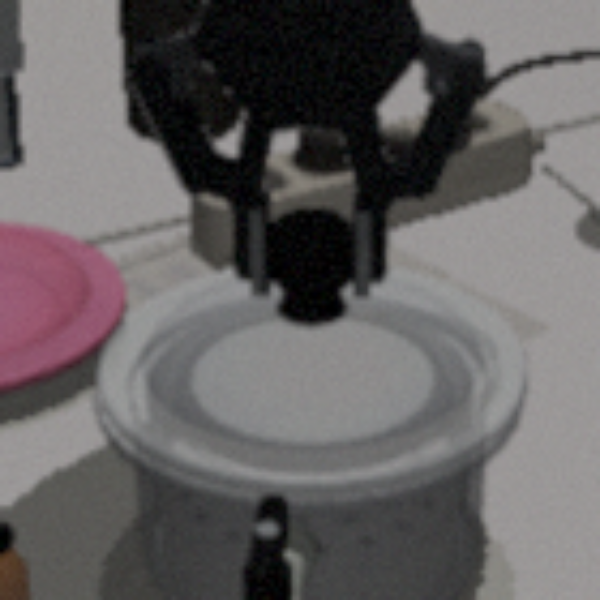

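The pads sit on the knob's grip face. I'll ease up at 1 mm per row.

Call:
{"name": "step_arm", "arguments": {
  "moves": [
    [0,0,-1,0,0,0,10],
    [0,0,-2,0,0,0,10],
    [0,0,-3,0,0,0,10],
    [0,0,-4,0,0,0,10],
    [0,0,-5,0,0,0,10],
    [0,0,-6,0,0,0,10],
    [0,0,-7,0,0,0,10],
    [0,0,-8,0,0,0,10]
  ]
}}

```text
clock: 9.3
tcp_pos: [0.5449, 0.0223, 0.1403]
orientation: [2.735, 1.545, 0.002]
contact_force: [0.6, -1.0, -2.5]
grip_width: 0.0327
gripper_force: 81.9
```

Call:
{"name": "step_arm", "arguments": {
  "moves": [
    [0,0,-1,0,0,0,10],
    [0,0,-2,0,0,0,10],
    [0,0,-3,0,0,0,10],
    [0,0,-4,0,0,0,10],
    [0,0,-5,0,0,0,10],
    [0,0,-6,0,0,0,10],
    [0,0,-7,0,0,0,10],
    [0,0,-8,0,0,0,10]
  ]
}}

```text
clock: 10.1
tcp_pos: [0.5444, 0.0218, 0.1473]
orientation: [2.736, 1.544, -0.0]
contact_force: [0.4, 0.2, -3.3]
grip_width: 0.0327
gripper_force: 81.9
```

Call:
{"name": "step_arm", "arguments": {
  "moves": [
    [0,0,-2,0,0,0,10],
    [0,0,-4,0,0,0,10],
    [0,0,-6,0,0,0,10],
    [0,0,-8,0,0,0,10],
    [0,0,-8,0,0,0,10],
    [0,0,-8,0,0,0,10],
    [0,0,-8,0,0,0,10],
    [0,0,-8,0,0,0,10]
  ]
}}

```text
clock: 10.9
tcp_pos: [0.5444, 0.0218, 0.1552]
orientation: [-2.736, -1.544, 0.0]
contact_force: [-0.9, 1.0, -2.9]
grip_width: 0.0323
gripper_force: 81.9
```

Run:
```python
from h import *
o=r.get_obs(); print({k:np.round(o[k],4) for k in("clock","tcp_pos","contact_force","moment","grip_width","gripper_force","qvel")})
S=r.grab_frame("scene"); cv2.imwrite("pics/c7.png",cv2.resize(S["image"][150:290,210:350,::-1],(600,600)))
```

```text
{'clock': np.float64(10.9), 'tcp_pos': array([0.5444, 0.0218, 0.1552]), 'contact_force': array([-0.8943,  0.9883, -2.8532]), 'moment': array([-0.0173,  0.0537, -0.0087]), 'grip_width': np.float64(0.0323), 'gripper_force': np.float64(81.8659), 'qvel': array([-0.0018, -0.001 , -0.0001,  0.0016,  0.0013, -0.0007,  0.0003])}
```

View pics/c7.png

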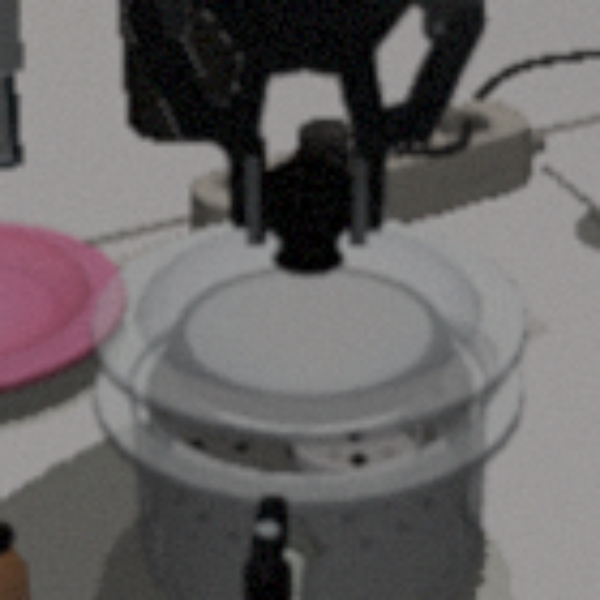

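The lid hangs level about 22 mm above the rim, over the jar, with only its weight on the wrist. Its flange is around y≈300-435 in the crop, and the rim's front edge is near y≈490. The T-bar is still open, so I'm handing in.

```bash
python3 -c "
from bench import r
print(r.hand_in())"
```

```text
the job is handed in; nothing more can be done
None
```

I turned the stopcock to its open end stop and freed the lid; the job is handed in with the gripper holding the lid level about 22 mm above the rim (the hand-in returned no verdict).

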